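# Push a drill rack past a sprung gate into its dock

## Robot

A 7-joint arm with a two-finger parallel gripper is mounted at the origin on the work surface. World frame = base frame: x ahead of the robot, y to its left, z up, the work surface at z = 0. Lengths are in m, angles in rad, forces in N, time in s.
With the tool pointing down it reaches from about 0.4 to 0.85 m from the base axis. Payload 10.4 kg.
Tool frame: the origin (TCP) lies on the centre line of the jaws, within the pads' length; the fingertips stand 14 mm ahead of it and the grasp point (between the pads) lies 5 mm behind it (tip_reach is the z of the fingertips in the tool frame, in m); z points along the fingers, x is the direction in which the jaws open and shut, and the axes are right-handed (so a half turn about z gives the same grasp; the last joint's range is limited). The gripper opens to 87 mm and grips with 3 to 60 N. Pads are 19 mm wide; open, the fingers measure 117 mm over their backs; the gripper's body (75 mm by 190 mm) begins 51 mm behind the grasp point.
Start: joints at [1.318, 0.332, -0.065, 1.46, 0.022, 1.35, -0.088], TCP at [0.142, -0.609, 0.237] pointing down, gripper open.
Joint ranges: [-2.6, 2.6], [-0.5, 2.12], [-1.47, 1.34], [0.16, 2.42], [-1.27, 4.41], [0.06, 2.06], [-2.6, 2.6]. Speed limits (rad/s): [2.22, 2.22, 2.79, 2.79, 3.14, 3.14, 3.14].

## Interface

Orientations are given as a unit quaternion [x, y, z, w].
In Python, from bench import * gives the robot as it stands.
- The arm moves only by the tool carry_out, never from a script. Its argument "rows" is a list of rows, each a list of 5 numbers: the closure, from -1 (fully open) to 1 (shut), so that 0 is half open, then the shift along the tool's x, y, z in units of 30 mm (1.0 is 30 mm), then the turn about the tool's z in units of 5 degrees (1.0 is 5 degrees). In form: [[jaw, x, y, z, turn], ...]. A call has 1 to 20 rows; each row shifts and turns the pose as measured when the row begins, along the tool's axes as they then stand; what a row does not reach is not made up. A row lasts 1/12 s, in which the tool goes at most 41.7 mm and 7.16 degrees, less where a joint would pass 70% of its speed; a pose out of reach is approached as far as the arm can. A call is refused whole if a number of a shift passes 1 or a number of a turn 1, either way. A call with a gripper value outside its range is refused whole. The fingers move at their own pace and stop on an object; "force" is the grip in N (left out, the last holds). Time passes only in rows, so rows that do not move let the fingers close. It gives the time, the measured TCP pose, the force and the opening at its end, in the units of the state.
- read_state(): the state, without advancing time (a new reading comes with each control period).
- camera(name): name is "scene" or "top" or "wrist"; returns the picture (400x640x3 uint8, blue, green, red); there is no depth.
- camera_info(name): a dict with "fx", "fy", "cx", "cy" (pixels), "extrinsics" (4x4, takes a point from camera to world coordinates); the wrist camera has in their place "tool_from_camera" (4x4, takes a point from camera to tool coordinates, whose origin is the TCP and whose axes are the tool frame's). Camera axes: x right, y down, z forward; pixel columns grow to the right and rows downward; lengths in m; the calibration is good to about 2 mm. A picture is of the moment at which its call begins: read the wrist's pose just before it. camera_info takes no time and is no camera call.
- close_job(): hands the job in, once; it reports no verdict.
Trained networks look in the newest picture that a camera, given by its name, has taken for a name from the list of things; names that differ only in an ending like _2 or _b are one class to them, and where a whole thing is asked for, a point or a joint stands for the part that bears it (a point fixed in the world has none). Each returns a list of dicts, best first, with "conf" (0 to 1); they miss things now and then, are a little off and sometimes report something else, mostly with a low value. They report only what shows in the picture. A call takes as long as a camera call. They do not tell look-alikes from the thing itself.
- recognise(query, camera): "box" ([centre column, centre row, width, height] in pixels, round what is visible of it).
- silhouettes(query, camera): "mask" (400x640 bool, what is visible of it) and "box" ([centre column, centre row, width, height] in pixels, round what is visible of it).
- pinpoint(query, camera): "xy" ([column, row] in pixels: a listed point, or the origin of a listed thing).
The state is a dict: "time": time; "joint_positions": joint angles; "joint_vel": joint speeds; "joint_torque": joint torques, N m; "ee_pos": TCP position; "eef_rot": TCP orientation; "ft_force": force on the tool from outside, world axes, zero at the start; "torque": the same for the moment, N m; "width": finger opening in m.
Only numpy, scipy, OpenCV 4.12 (cv2) and the standard library are available. Lean on these libraries where they do the work, as an engineer would, in place of code of your own. Each camera call takes 0.05 s, during which the arm holds its last target. There are 200 camera calls.

## Task

With one fingertip swing the yellow gate arm outward and hold it open, and while it is held push the blue drill-bit rack along the lane with the other finger, past the red gate blade and all the way against the grey end stop, without letting the gate press on the rack. Then withdraw the fingers so that the gate snaps fully shut behind the rack. Only push the rack, never lift it, and leave everything else on the bench where it is.

Things in the scene. Friction and masses are not known exactly. Their poses are not given: they have to be found in the camera images.
- lane: Fixed lane (chute): steel floor 4 mm above the bench between two aluminium walls (4 mm thick, tops 16 mm above the bench, 40 mm apart inside). Origin on the bench plane (z = 0), on the centre line, below the closed gate's blade. +x: the way the rack must travel; +y: the side of the gate's arm; +z up. The lane begins at x = -180 mm; beyond the gate the +y wall has a flared lead-in.
- end_stop (a point): Middle of the upper edge of the face of the grey end stop that the rack must reach: lane x = +96 mm, y = 0, 36 mm above the bench.
- rack: Loose blue drill-bit rack standing in the lane, 80 mm long (its x, along the lane), 36 mm wide (y), body 46 mm tall, bits sticking up to 62 mm; 0.26 to 0.49 kg. Origin at the centre of its underside; its +x is the lane's. Its centre starts at lane x = -85 to -62 mm; home against the end stop it is at x = +56 mm.
- gate (a joint): Angle of the sprung gate, rad: 0 shut, grows as its arm swings outward (to the lane's +y), limit 0.35. Above 0.13 the blade is clear of the rack. Pushing the rack against the blade cannot open it. A spring shuts it (0.5 N m shut, 0.9 at 0.25 rad: 2 N at the arm's free end, up to 6 N beside the blade); let go, it snaps shut. A fingertip 22 to 40 mm above the bench passes over blade and walls.
- gate_pin (a point): Top of the gate's vertical hinge pin, 54 mm above the bench, at lane x = +150, y = +31 mm, beyond the end stop (fixed). The pin is 18 mm thick.
- gate_grip (a point): Point on the inner face (towards the lane) of the gate's yellow arm, 37 mm above the bench, 305 mm from the pin, 10 mm from the arm's free end, at black stripes. The arm is 6 mm thick, lower edge 22 mm, upper edge 52 mm above the bench, straight from the pin; shut, it is parallel to the lane, its inner face at lane y = +28 mm, its end at x = -165 mm. Moves with the gate.
- blade_tip (a point): Middle of the end face of the red blade under the gate's arm; moves with it. Shut it lies at lane x = 0, y = +4 mm, 11.5 mm above the bench: the blade enters the lane through a gap in the +y wall. The blade is 14 mm wide along the lane, its top 18 mm above the bench.
- hammer: Bystander, leave alone: ball-peen style hammer with green handle, about 300 mm long, lying loose. Origin at its underside.
- spray_can: Bystander, leave alone: yellow spray can, 56 mm diameter, 170 mm tall, standing. Origin at its underside.
- power_drill: Bystander, leave alone: black cordless drill standing on its 115 x 75 mm battery, 190 mm tall. Origin at its underside.
- blue_tray: Bystander, leave alone: shallow open blue plastic tray, 80 x 55 x 16 mm. Origin at its underside.
- bearing: Bystander, leave alone: steel bearing ring, 52 mm outside diameter, 15 mm thick, lying flat. Origin at its underside.
- screwdriver: Bystander, leave alone: orange-handled screwdriver, lying. Origin at its underside.
- bushing: Bystander, leave alone: brass bushing standing upright, 26 mm diameter, 35 mm tall. Origin at its underside.
- tape_measure: Bystander, leave alone: yellow tape measure, 65 x 36 x 60 mm, standing. Origin at its underside.
Not all that is in view belongs to the job. Of the things like the rack, leave any that is orange; of the rest the smaller one is meant.

How it is judged:
On the way, in this order (a step that is already met when the one before it is completed fails the run):
1. a finger holds the gate open while the rack is still before the blade (contact force between the fingers and gate above 0.3 N and value of joint gate above 0.11 rad and x of rack in the frame of lane below -0.05 m), for 0.1 s.
2. the rack is pushed half way past the blade by the fingers while one still holds the gate open (contact force between the fingers and gate above 0.3 N and value of joint gate above 0.11 rad and contact force between the fingers and rack above 0.1 N and x of rack in the frame of lane between 0 and 0.05 m), for 0.05 s.
At the end, for the whole second after the job is handed in: The rack stands in the lane within 6 mm of touching the end stop (its centre at lane x between 50 and 60 mm, within 6 mm of the centre line, not raised by more than 4 mm, upright within 0.08 rad), at rest, and the gate is shut behind it (below 0.03 rad) (x of rack in the frame of lane between 0.05 and 0.06 m and y of rack in the frame of lane between -0.006 and 0.006 m and z of rack in the frame of lane below 0.008 m and angle between rack's own z axis and vertical below 0.08 rad and value of joint gate below 0.03 rad and linear speed of rack below 0.02 m/s).
It fails at once if the gate presses on the rack (more than 1.5 N) (contact force between gate and rack above 1.5 N).
It fails at once if the rack is lifted more than 11 mm off the lane floor or out of it (z of rack in the frame of lane above 0.015 m).
It fails at once if the rack is tipped by more than 0.3 rad (angle between rack's own z axis and vertical above 0.3 rad).
It fails at once if a bystander is moved by more than 30 mm (distance of any of hammer, spray_can, power_drill, blue_tray, bearing, screwdriver, bushing, tape_measure from where it was at the start of the episode above 0.03 m).
It also fails if it takes over 40 s, if anything falls off the work surface, if the arm or the gripper's body presses on something with over 40 N, if the wrist force passes 120 N, or if a joint passes its speed limit or range.

## Working session

There is one attempt and no reset: what is moved stays moved. The work goes in short steps, Python scripts to look and compute and a tool call to move; the robot and the scene stay as the last step left them, time stands still between calls to the robot, and variables do not carry over. Pictures are saved under pics/ and viewed, about 8 in all and at most 12, crops included, and the job is handed in when it is done.

Besides the shell and the picture viewer there is one more tool, called after "Call:" in YAML: its name, and indented under it one key for each argument. carry_out: Moves the arm, as the interface text tells. Its arguments: {"type":"object","properties":{"rows":{"type":"array","items":{"type":"array","items":{"type":"number"}}},"force":{"type":"number"}},"required":["rows"]}

```bash
mkdir -p pics; cat > h.py <<'E'
from bench import *
import numpy as np, cv2
def ray(cam,uv,z):
    i=camera_info(cam);T=np.array(i["extrinsics"])
    d=T[:3,:3]@np.array([(uv[0]-i["cx"])/i["fx"],(uv[1]-i["cy"])/i["fy"],1.])
    o=T[:3,3];return o+d*(z-o[2])/d[2]
E
python3 - <<'E'
from h import *
s=read_state();print({k:np.round(v,3) for k,v in s.items()})
for c in("top","scene"):
    cv2.imwrite(f"pics/{c}0.png",camera(c));print(c,np.round(camera_info(c)["extrinsics"],3).tolist())
    for q,z in(("end_stop",.036),("gate_pin",.054),("gate_grip",.037),("blade_tip",.0115),("rack",.004),("lane",0)):
        for r in pinpoint(q,c)[:3]: print(c,q,np.round(r["xy"],1),round(r["conf"],2),np.round(ray(c,r["xy"],z),4))
E
```

```text
{'time': np.float64(0.0), 'joint_positions': array([ 1.318,  0.333, -0.065,  1.461,  0.022,  1.35 , -0.088]), 'joint_vel': array([-0.001, -0.001,  0.001, -0.001,  0.   , -0.   ,  0.001]), 'joint_torque': array([-1.0000e-03, -6.2326e+01,  2.4000e-02, -3.8991e+01, -6.1000e-02,
        4.0000e-02,  0.0000e+00]), 'ee_pos': array([ 0.142, -0.608,  0.236]), 'eef_rot': array([ 0.784, -0.621, -0.001, -0.   ]), 'ft_force': array([ 0.148,  0.061, -0.226]), 'torque': array([0.023, 0.013, 0.015]), 'width': np.float64(0.087)}
top [[-0.174, -0.961, 0.214, 0.261], [-0.985, 0.171, -0.033, 0.0], [-0.005, -0.216, -0.976, 1.18], [0.0, 0.0, 0.0, 1.0]]
top gate_pin [237.3 210.1] 0.97 [0.5221 0.1814 0.054 ]
top gate_grip [356.8 213.6] 0.97 [ 0.4581 -0.1414  0.037 ]
top blade_tip [295.2 207.5] 0.59 [0.5106 0.0247 0.0115]
top rack [323.9 204.2] 0.71 [ 0.5073 -0.0579  0.004 ]
top rack [402.1 256.3] 0.62 [ 0.3226 -0.2464  0.004 ]
top rack [383.  190.4] 0.57 [ 0.5175 -0.2333  0.004 ]
top lane [292.5 203.3] 0.84 [0.5266 0.0306 0.    ]
scene [[-0.37, 0.695, -0.617, 1.242], [0.929, 0.263, -0.26, 0.285], [-0.018, -0.669, -0.743, 0.953], [0.0, 0.0, 0.0, 1.0]]
scene end_stop [363.4 231.8] 0.61 [0.5348 0.1354 0.036 ]
scene end_stop [460.9 195.1] 0.27 [0.3214 0.3437 0.036 ]
scene gate_pin [383.9 228. ] 0.88 [0.519  0.1825 0.054 ]
scene gate_grip [281.9 186.5] 0.84 [ 0.4639 -0.1214  0.037 ]
scene gate_grip [323.8 218.1] 0.53 [0.529  0.0265 0.037 ]
scene blade_tip [325.6 221.2] 0.7 [0.5175 0.0275 0.0115]
scene rack [234.7 198.5] 0.7 [ 0.5253 -0.2414  0.004 ]
scene rack [300.5 213.7] 0.68 [ 0.5113 -0.0473  0.004 ]
scene rack [264.8 154.9] 0.59 [ 0.3319 -0.2395  0.004 ]
scene lane [325.2 224.2] 0.92 [0.5187 0.0269 0.    ]
scene lane [256.  227.3] 0.24 [ 0.5942 -0.1416  0.    ]
```

```bash
python3 - <<'E'
import cv2
a=cv2.imread("pics/top0.png")[120:330,170:470];cv2.imwrite("pics/t1.png",cv2.resize(a,(800,560),interpolation=3))
a=cv2.imread("pics/scene0.png")[110:310,180:460];cv2.imwrite("pics/s1.png",cv2.resize(a,(800,571),interpolation=3))
E
```

```text
(no output)
```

View pics/t1.png

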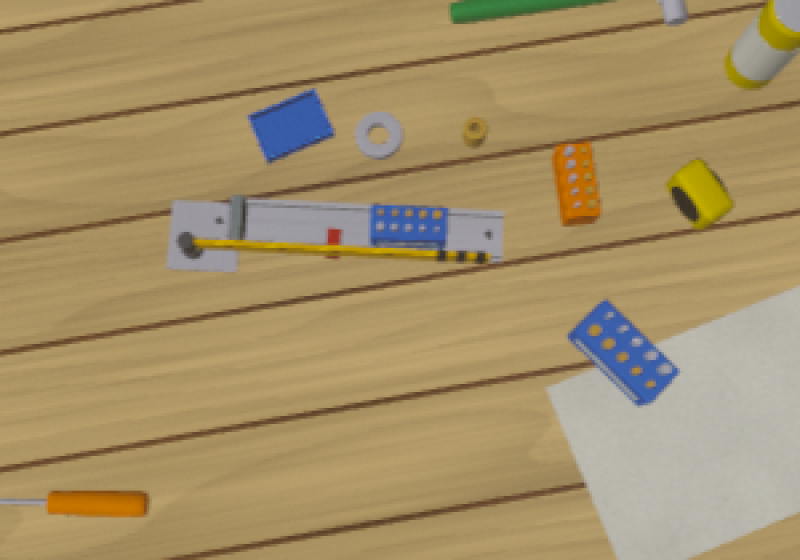

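View pics/s1.png

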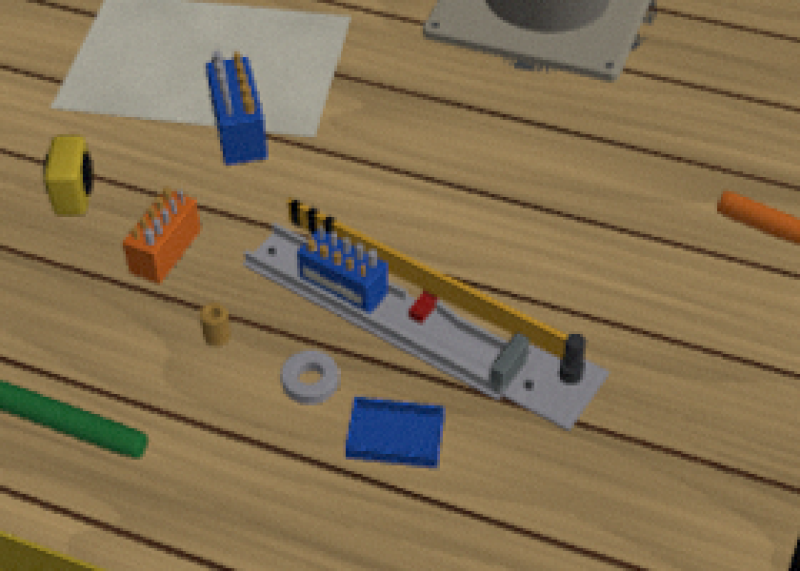

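The top crop shows the small blue rack in the lane at about (409,225). The red blade is at (334,240), the stop at (237,215), the pin at (190,243), and the arm's stripes are near (465,256). The larger blue rack and the orange one stand away from the lane. Lane +x is roughly world +y, and the arm is on the robot's side.

I'll bring the tool over the lane's rear, with tool x along lane -y and the jaw about 46 mm open, and look from there.

Call:
carry_out:
  rows:
    - [-0.05,-0.67,-0.74,0,-0.66]
    - [-0.05,-0.62,-0.78,0,-0.66]
    - [-0.05,-0.58,-0.81,0,-0.66]
    - [-0.05,-0.53,-0.84,0,-0.66]
    - [-0.05,-0.48,-0.87,0,-0.66]
    - [-0.05,-0.43,-0.9,0,-0.66]
    - [-0.05,-0.37,-0.93,0,-0.66]
    - [-0.05,-0.32,-0.95,0,-0.66]
    - [-0.05,-0.27,-0.96,0,-0.66]
    - [-0.05,-0.21,-0.98,0,-0.66]
    - [-0.05,-0.16,-0.99,0,-0.66]
    - [-0.05,-0.1,-1,0,-0.66]
    - [-0.05,-0.04,-1,0,-0.66]
    - [-0.05,0.02,-1,0,-0.66]
    - [-0.05,0.07,-1,0,-0.66]
    - [-0.05,0.13,-0.99,0,-0.66]
    - [-0.05,0.19,-0.98,0,-0.66]
    - [-0.05,0.25,-0.97,0,-0.66]
    - [-0.05,0.3,-0.95,0,-0.66]
    - [-0.05,0,0,0,0]

```text
time: 2.37
ee_pos: [0.4699, -0.113, 0.2365]
eef_rot: [0.995, -0.098, 0.002, 0.004]
ft_force: [-0.9, 1.0, -0.3]
width: 0.0457
```

```bash
cat >> h.py <<'E'
from scipy.spatial.transform import Rotation as R
def tool():
    s=read_state();T=np.eye(4);T[:3,:3]=R.from_quat(s["eef_rot"]).as_matrix();T[:3,3]=s["ee_pos"];return T,s
def wray(uv,z,T):
    i=camera_info("wrist");C=T@np.array(i["tool_from_camera"])
    d=C[:3,:3]@np.array([(uv[0]-i["cx"])/i["fx"],(uv[1]-i["cy"])/i["fy"],1.])
    o=C[:3,3];return o+d*(z-o[2])/d[2]
E
python3 - <<'E'
from h import *
T,s=tool();print(np.round(T,3).tolist(),s["width"],s["time"],s["ft_force"])
cv2.imwrite("pics/w0.png",camera("wrist"));print(camera_info("wrist"))
for q,z in(("end_stop",.036),("gate_pin",.054),("gate_grip",.037),("blade_tip",.0115),("rack",.004),("lane",0)):
    for r in pinpoint(q,"wrist")[:2]: print(q,np.round(r["xy"],1),round(r["conf"],2),np.round(wray(r["xy"],z,T),4))
E
```

```text
[[0.981, -0.196, 0.003, 0.47], [-0.196, -0.981, -0.008, -0.113], [0.005, 0.007, -1.0, 0.237], [0.0, 0.0, 0.0, 1.0]] 0.04570210754575556 2.3667 [-0.94182509  1.04143182 -0.30674352]
{'fx': 312.3734110802692, 'fy': 312.3734110802692, 'cx': 317.21469132370163, 'cy': 196.4938482438284, 'tool_from_camera': array([[ 9.99999332e-01,  6.80108560e-04,  9.34603731e-04,
        -7.06119761e-05],
       [-9.20273910e-04,  9.57706094e-01,  2.87746746e-01,
        -7.90776131e-02],
       [-6.99376665e-04, -2.87747414e-01,  9.57706081e-01,
        -1.47583529e-01],
       [ 0.00000000e+00,  0.00000000e+00,  0.00000000e+00,
         1.00000000e+00]])}
gate_grip [309.4 183.6] 0.79 [ 0.4601 -0.1225  0.037 ]
blade_tip [333.3  33.7] 0.59 [0.5171 0.0289 0.0115]
rack [367.9 250.2] 0.83 [ 0.5162 -0.2369  0.004 ]
rack [332. 113.] 0.64 [ 0.5011 -0.0521  0.004 ]
lane [339.2  38.3] 0.63 [0.5237 0.0251 0.    ]
```

View pics/w0.png

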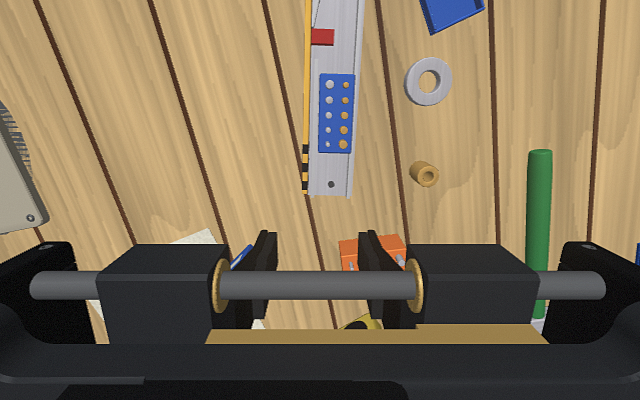

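The wrist view shows the lane running straight up the image. The arm's end is at (305,194), the rack top spans (319..354, 73..153), the blade is at (322,36) and the lane's rear end is at row 196. The space around the drop-in point is free.

```bash
python3 - <<'E'
from h import *
from scipy.optimize import least_squares
T,s=tool()
L=np.array([[-155,28],[-155,28],[0,4],[0,4],[150,31],[150,31],[0,0],[96,0]])/1e3
W=np.array([[.4601,-.1225],[.4639,-.1214],[.5171,.0289],[.5175,.0275],[.519,.1825],[.5221,.1814],[.5187,.0269],[.5348,.1354]])
f=lambda p:((L@np.array([[np.cos(p[2]),np.sin(p[2])],[-np.sin(p[2]),np.cos(p[2])]])+p[:2]-W)).ravel()
r=least_squares(f,[.52,.03,1.39],loss="soft_l1",f_scale=.003);p=r.x
print(np.round(p,4),np.degrees(p[2]));print(np.round(f(p)*1e3,1).reshape(-1,2).tolist())
M=np.array([[np.cos(p[2]),-np.sin(p[2])],[np.sin(p[2]),np.cos(p[2])]]);np.save("lane.npy",p)
tl=lambda w:np.round(1e3*(M.T@(np.array(w)[:2]-p[:2])),1)
for n,uv,z in(("rack rearL",(319,152),.05),("rearR",(351.5,153),.05),("frontL",(321,74),.05),("frontR",(354.5,75),.05),("arm end in",(308.5,194),.052),("arm in far",(311,40),.052),("laneend L",(309,196),.016),("laneend R",(351,196),.016),("wallR far",(366,0),.016),("blade tip",(334,36),.018)):
    print(n,tl(wray(uv,z,T)))
print("tcp",tl(T[:3,3]),"toolx deg rel -laneY",np.degrees(np.arctan2(T[1,0],T[0,0])-(p[2]-np.pi/2)))
E
```

```text
[0.5201 0.0276 1.3762] 78.8525533660384
[[2.6, 3.4], [-1.2, 2.3], [-0.9, -0.5], [-1.3, 0.9], [-0.3, -1.7], [-3.4, -0.6], [1.4, 0.7], [3.9, -13.6]]
rack rearL [-128.3   20.5]
rearR [-129.9  -14.3]
frontL [-50.5  17.5]
frontR [-51.9 -15.9]
arm end in [-174.4   32.7]
arm in far [-20.   26.7]
laneend L [-187.8   33.2]
laneend R [-188.6  -18.4]
wallR far [ 22.4 -30.2]
blade tip [-11.    2.8]
tcp [-155.    23.6] toolx deg rel -laneY -0.897526374584536
```

```bash
python3 - <<'E'
from h import *
T,s=tool()
for n,win,f in(("w0",(295,0,316,150),lambda u:wray(u,.052,T)),("top0",(245,203,335,222),lambda u:ray("top",u,.052))):
    a=cv2.imread(f"pics/{n}.png");x0,y0,x1,y1=win
    h=cv2.cvtColor(a,cv2.COLOR_BGR2HSV)[y0:y1,x0:x1]
    m=cv2.inRange(h,(18,190,120),(32,255,255));v,u=np.nonzero(m)
    P=np.array([f((i+x0,j+y0))[:2] for i,j in zip(u,v)])
    vx,vy,cx,cy=cv2.fitLine(P.astype(np.float32),cv2.DIST_HUBER,0,.001,.001).ravel()
    print(n,len(u),"deg",np.degrees(np.arctan2(vy,vx)),cx,cy, "x at y=-.1:",cx+(-.1-cy)*vx/vy,"x at y=.03",cx+(.03-cy)*vx/vy, np.round(P.min(0),3),np.round(P.max(0),3))
m=[r for r in silhouettes("rack","wrist")]
for r in m: print(r["conf"],np.round(r["box"]))
for c in("top",):
  for r in pinpoint("end_stop",c)[:2]+pinpoint("gate_pin",c)[:1]: print(r)
E
```

```text
Traceback (most recent call last):
cv2.error: OpenCV(4.12.0) /io/opencv/modules/imgproc/src/linefit.cpp:618: error: (-215:Assertion failed) npoints2 >= 0 || npoints3 >= 0 in function 'fitLine'
```

```bash
python3 - <<'E'
from h import *
T,s=tool()
for n,win,f in(("w0",(298,0,316,140),lambda u:wray(u,.052,T)),("top0",(245,203,335,222),lambda u:ray("top",u,.052))):
    a=cv2.imread(f"pics/{n}.png");x0,y0,x1,y1=win;a=a[y0:y1,x0:x1].astype(int)
    m=(a[...,2]-a[...,0]>110);v,u=np.nonzero(m);print(n,len(u))
    if len(u)<10: print(a[a.shape[0]//2].tolist());continue
    P=np.array([f((i+x0,j+y0))[:2] for i,j in zip(u,v)])
    vx,vy,cx,cy=cv2.fitLine(P.astype(np.float32).reshape(-1,1,2),cv2.DIST_HUBER,0,.001,.001).ravel()
    print("deg",np.degrees(np.arctan2(vy,vx)),"x at y=-.1:",cx+(-.1-cy)*vx/vy,"x at y=.03",cx+(.03-cy)*vx/vy, np.round(P.min(0),3),np.round(P.max(0),3))
E
```

```text
w0 832
deg 76.18557 x at y=-.1: 0.45854008 x at y=.03 0.49050587 [ 0.462 -0.078] [0.496 0.047]
top0 281
deg 76.79088 x at y=-.1: 0.4569172 x at y=.03 0.48743024 [ 0.461 -0.075] [0.519 0.162]
```

Call:
carry_out:
  rows:
    - [-0.05,0.6,-0.12,0,0.3]
    - [-0.05,0.6,-0.11,0.5,0]
    - [-0.05,0,0,0.9,0]
    - [-0.05,0,0,0.9,0]
    - [-0.05,0,0,0.9,0]
    - [-0.05,0,0,0.9,0]
    - [-0.05,0,0,0.4,0]
    - [-0.05,0,0,0,0]

```text
time: 3.38
ee_pos: [0.5045, -0.1314, 0.0975]
eef_rot: [0.992, -0.126, 0.004, 0.007]
ft_force: [-0.6, 0.3, -0.4]
width: 0.0455
```

```bash
cat >> h.py <<'E'
def tl(w,O=(.519,.026),yaw=77.2):
    a=np.radians(yaw);M=np.array([[np.cos(a),-np.sin(a)],[np.sin(a),np.cos(a)]]);return np.round(1e3*(M.T@(np.array(w)[:2]-O)),1)
E
python3 - <<'E'
from h import *
T,s=tool();print(np.round(T,3).tolist(),s["width"],s["time"],np.round(s["ft_force"],2),tl(T[:3,3]),np.degrees(np.arctan2(T[1,0],T[0,0])))
a=camera("wrist");cv2.imwrite("pics/w1.png",a)
for q,z in(("gate_grip",.037),("blade_tip",.0115),("rack",.004),("lane",0)):
    for r in pinpoint(q,"wrist")[:2]: print(q,np.round(r["xy"],1),round(r["conf"],2),np.round(wray(r["xy"],z,T),4),tl(wray(r["xy"],z,T)))
# tip corners predicted in image
C=np.linalg.inv(np.array(camera_info("wrist")["tool_from_camera"]));i=camera_info("wrist")
for x in(-.0379,-.0229,.0229,.0379):
    p=C@[x,-.0095,.014,1];print(x,i["fx"]*p[0]/p[2]+i["cx"],i["fy"]*p[1]/p[2]+i["cy"])
E
```

```text
[[0.968, -0.251, 0.005, 0.504], [-0.251, -0.968, -0.015, -0.131], [0.009, 0.013, -1.0, 0.098], [0.0, 0.0, 0.0, 1.0]] 0.04548804476216836 3.3833 [-0.6   0.28 -0.42] [-156.7  -20.7] -14.519267086909016
gate_grip [247.3 219.7] 0.95 [ 0.4568 -0.1204  0.037 ] [-156.5   28.2]
rack [285.8 104.7] 0.6 [ 0.5022 -0.0519  0.004 ] [-79.7  -0.8]
rack [360.5 297.7] 0.59 [ 0.5207 -0.2285  0.004 ] [-247.8  -58. ]
-0.0379 249.28399604963977 232.46479442285974
-0.0229 276.10321498651473 232.47969193411066
0.0229 357.9629241486161 232.5251632784146
0.0379 384.7636060375727 232.54005049272584
```

View pics/w1.png

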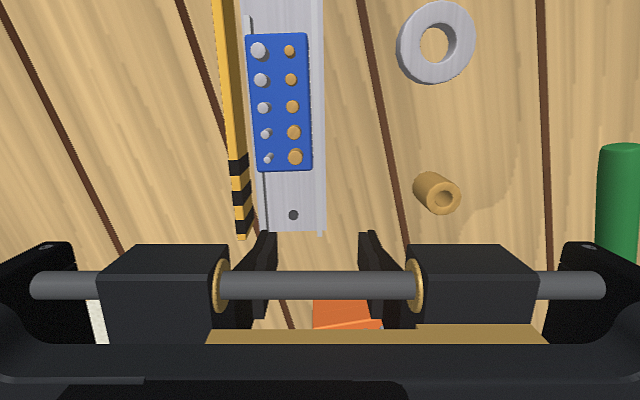

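The wrist picture agrees with the frame: gate_grip maps to lane (-156.5, 28.2) and the rack's rear to about -120. The TCP is at (-157, -21). I'll go forward 18 mm, square up, descend to tip height 28 mm, then shift the jaw outward to open the gate.

Call:
carry_out:
  rows:
    - [-0.05,0,-0.6,0,-0.34]
    - [-0.05,0,0,0.6,0]
    - [-0.05,0,0,0.6,0]
    - [-0.05,0,0,0.5,0]
    - [-0.05,0,0,0.15,0]
    - [-0.05,0,0,0,0]

```text
time: 4.13
ee_pos: [0.5188, -0.1127, 0.052]
eef_rot: [0.994, -0.109, 0.014, 0.009]
ft_force: [0.5, 0.1, -0.6]
width: 0.0455
```

```bash
cat > q.py <<'E'
from h import *
T,s=tool();print(round(s["time"],2),"w",round(s["width"],4),"F",np.round(s["ft_force"],2),"lane",tl(T[:3,3]),"z",round(T[2,3],4),"ang",np.round(np.degrees(np.arctan2(T[1,0],T[0,0])),2))
E
python3 q.py
```

```text
4.13 w 0.0455 F [ 0.53  0.14 -0.56] lane [-135.3  -30.5] z 0.052 ang -12.5
```

Call:
carry_out:
  rows:
    - [-0.05,0,0.1,0.35,0]
    - [-0.05,-0.3,0,0,0]
    - [-0.05,-0.3,0,0,0]
    - [-0.05,-0.3,0,0,0]
    - [-0.05,-0.3,0,0,0]
    - [-0.05,0,0,0,0]

```text
time: 4.63
ee_pos: [0.4825, -0.1073, 0.0431]
eef_rot: [0.994, -0.109, 0.017, 0.009]
ft_force: [2.7, -0.5, -0.2]
width: 0.0457
```

```bash
python3 q.py
```

```text
4.63 w 0.0457 F [ 2.66 -0.46 -0.19] lane [-138.1    6.1] z 0.0431 ang -12.45
```

Call:
carry_out:
  rows:
    - [-0.05,-0.3,0,0,0]
    - [-0.05,-0.3,0,0,0]
    - [-0.05,-0.3,0,0,0]
    - [-0.05,-0.15,0,0,0]
    - [-0.05,0,0,0,0]
    - [-0.05,0,0,0,0]

```text
time: 5.13
ee_pos: [0.4518, -0.1003, 0.0446]
eef_rot: [0.994, -0.109, 0.021, 0.01]
ft_force: [3.2, -0.3, -1.6]
width: 0.0455
```

```bash
python3 - <<'E'
exec(open("q.py").read())
a=camera("wrist")[:300,120:520];cv2.imwrite("pics/w2.png",cv2.resize(a,(800,600)))
b=camera("top")[170:250,220:380]
cv2.imwrite("pics/t2.png",cv2.resize(b,(800,400),interpolation=3))
E
```

```text
5.13 w 0.0455 F [ 3.2  -0.27 -1.57] lane [-138.1   37.5] z 0.0446 ang -12.46
```

View pics/w2.png

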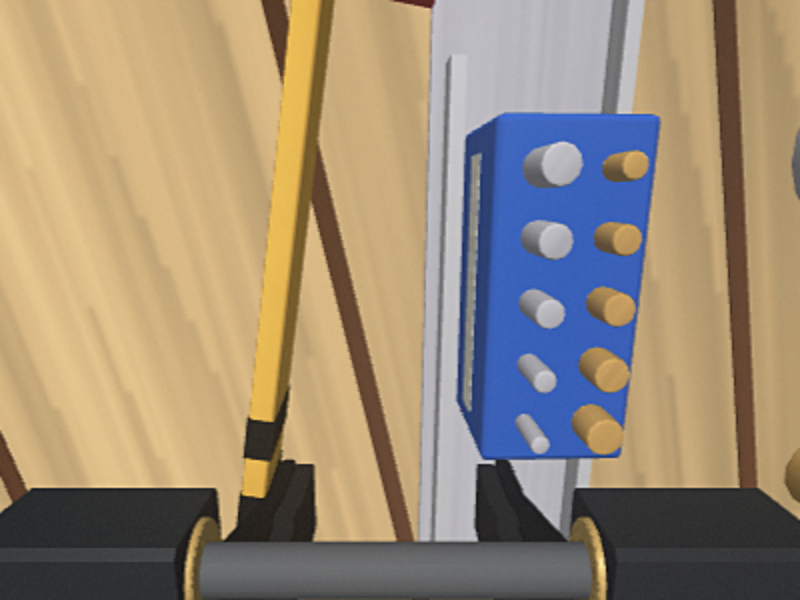

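```bash
python3 - <<'E'
from h import *
T,s=tool()
p=tl(wray((259,195),.052,T));q=tl(wray((279,0),.052,T));print(p,q,np.arctan2(p[1]-q[1],q[0]-p[0]))
p=tl(wray((246,195),.052,T));q=tl(wray((265,0),.052,T));print(p,q,np.arctan2(p[1]-q[1],q[0]-p[0]))
for uv in((361,228),(430,228),(450,58)): print("rack",tl(wray(uv,.05,T)))
print(tl(ray("top",(0,0),0))*0)
E
```

```text
[-99.9  64.7] [-20.9  53.2] 0.14455426712782937
[-99.8  70.7] [-21.   58.6] 0.152363232656361
rack [-117.8   16. ]
rack [-118.3  -18.6]
rack [-40.5 -18. ]
[ 0. -0.]
```

View pics/t2.png

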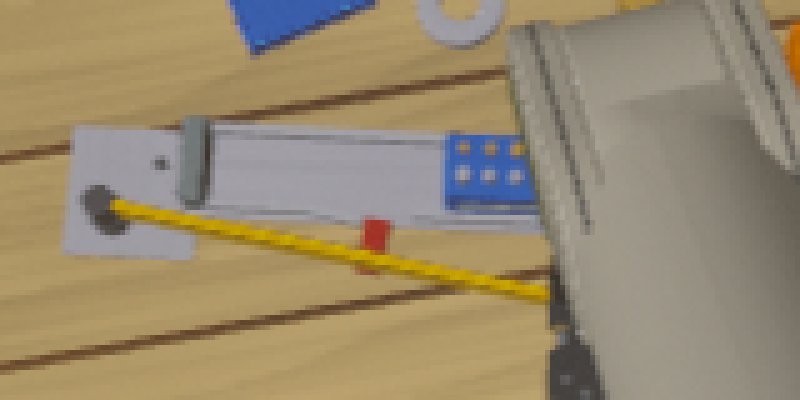

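The top view at (375,235) shows the blade clear of the lane, and the gate is at about 0.15 rad. I'll start pushing.

Call:
carry_out:
  rows:
    - [-0.05,-0.1,0,0,0]
    - [-0.05,-0.08,-0.2,0,0]
    - [-0.05,0,-0.2,0,0]
    - [-0.05,0,-0.2,0,0]
    - [-0.05,0,-0.2,0,0]
    - [-0.05,0,-0.2,0,0]
    - [-0.05,0,-0.2,0,0]
    - [-0.05,0,-0.2,0,0]
    - [-0.05,0,-0.2,0,0]

```text
time: 5.98
ee_pos: [0.4561, -0.0605, 0.0443]
eef_rot: [0.993, -0.114, 0.019, 0.017]
ft_force: [-0.2, -7.9, 5.5]
width: 0.0459
```

```bash
python3 q.py
```

```text
5.98 w 0.0459 F [-0.25 -7.93  5.5 ] lane [-98.3  42.1] z 0.0443 ang -13.09
```

```bash
python3 - <<'E'
exec(open("q.py").read())
a=camera("wrist")[:300,120:520];b=camera("scene")[150:270,230:430]
cv2.imwrite("pics/c3.png",np.vstack([cv2.resize(a,(440,330)),cv2.resize(b,(440,264),interpolation=3)]))
E
```

```text
5.98 w 0.0459 F [-0.25 -7.93  5.5 ] lane [-98.3  42.1] z 0.0443 ang -13.09
```

View pics/c3.png

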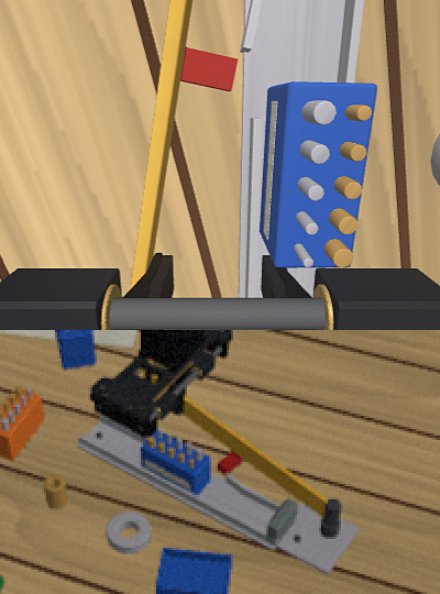

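Gate is held and the rack is moving square in the lane. But the pusher is on the rack's +y corner, so it rubs the wall and the force rose to 8 N. I'll open the jaw to about 60 mm and shift 6 mm towards -y to bring the pusher near the centre, then push on.

Call:
carry_out:
  rows:
    - [-0.2,0.05,0.1,0,0]
    - [-0.38,0.1,0,0,0]
    - [-0.38,0.05,0,0,0]
    - [-0.38,0,0,0,0]

```text
time: 6.42
ee_pos: [0.4629, -0.0631, 0.0448]
eef_rot: [0.993, -0.113, 0.02, 0.017]
ft_force: [2.4, -2.1, 0.5]
width: 0.0586
```

```bash
python3 q.py
```

```text
6.42 w 0.0586 F [ 2.35 -2.12  0.53] lane [-99.3  35. ] z 0.0448 ang -12.96
```

Call:
carry_out:
  rows:
    - [-0.38,0,-0.2,0,0]
    - [-0.38,0,-0.2,0,0]
    - [-0.38,0,-0.2,0,0]
    - [-0.37,0,-0.2,0,0]
    - [-0.36,0,-0.2,0,0]
    - [-0.34,0,-0.2,0,0]
    - [-0.32,0,-0.2,0,0]
    - [-0.3,0.01,-0.2,0,0]
    - [-0.28,0.01,-0.2,0,0]

```text
time: 7.17
ee_pos: [0.4743, -0.0265, 0.0443]
eef_rot: [0.992, -0.122, 0.018, 0.028]
ft_force: [-1.9, -11.8, 7.8]
width: 0.0563
```

```bash
python3 q.py
```

```text
7.17 w 0.0563 F [ -1.95 -11.78   7.79] lane [-61.1  32. ] z 0.0443 ang -13.99
```

```bash
python3 - <<'E'
exec(open("q.py").read())
print(np.round(T[:3,:3],3),s["torque"])
a=camera("wrist")[:300,120:520];b=camera("scene")[150:270,250:450]
cv2.imwrite("pics/c4.png",np.vstack([cv2.resize(a,(440,330)),cv2.resize(b,(440,264),interpolation=3)]))
E
```

```text
7.17 w 0.0563 F [ -1.95 -11.78   7.79] lane [-61.1  32. ] z 0.0443 ang -13.99
[[ 0.969 -0.244  0.028]
 [-0.242 -0.968 -0.061]
 [ 0.042  0.052 -0.998]] [-2.45187021  0.19457247 -0.16250439]
```

View pics/c4.png

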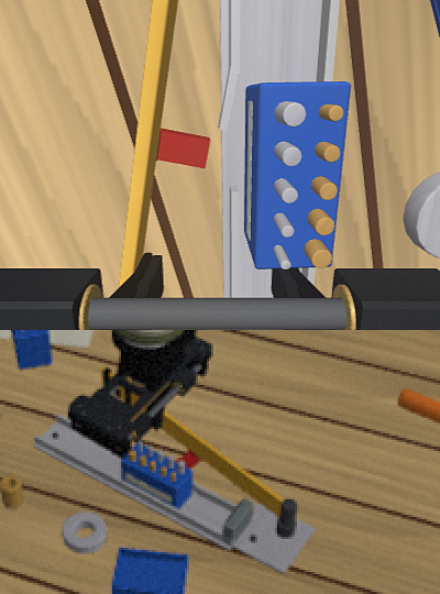

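Rack is still square, with its front about at the blade, which is clear. The tool has tilted about 3.5° under load. I'll use fewer, longer strokes with a slight upward component, and correct the twist.

Call:
carry_out:
  rows:
    - [-0.27,0,-0.35,-0.03,-0.1]
    - [-0.26,0,-0.35,-0.03,-0.1]
    - [-0.24,0,-0.35,-0.03,-0.1]
    - [-0.22,0,-0.35,-0.03,-0.1]

```text
time: 7.6
ee_pos: [0.483, 0.0083, 0.045]
eef_rot: [0.993, -0.108, 0.016, 0.033]
ft_force: [2.9, -8.3, 0.2]
width: 0.0537
```

```bash
python3 q.py
```

```text
7.6 w 0.0537 F [ 2.88 -8.27  0.21] lane [-25.3  31.2] z 0.045 ang -12.36
```

Call:
carry_out:
  rows:
    - [-0.2,0,-0.3,-0.03,-0.05]
    - [-0.19,0,-0.3,-0.03,-0.05]
    - [-0.18,0,-0.3,-0.03,-0.05]

```text
time: 7.85
ee_pos: [0.488, 0.0307, 0.0453]
eef_rot: [0.994, -0.103, 0.014, 0.037]
ft_force: [3.0, -9.0, 0.5]
width: 0.0517
```

```bash
python3 - <<'E'
exec(open("q.py").read())
a=camera("wrist")[:300,120:520];b=camera("scene")[150:270,250:450]
cv2.imwrite("pics/c5.png",np.vstack([cv2.resize(a,(440,330)),cv2.resize(b,(440,264),interpolation=3)]))
E
```

```text
7.85 w 0.0517 F [ 2.96 -8.96  0.45] lane [-2.2 31.2] z 0.0453 ang -11.78
```

View pics/c5.png

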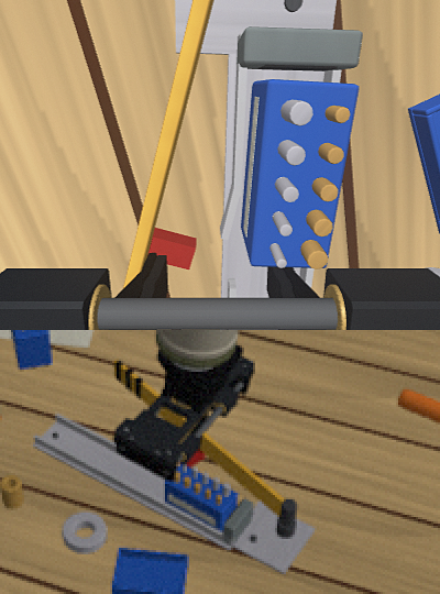

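The rack front is about 10 mm short of the grey stop, and the gate is still held open.

Call:
carry_out:
  rows:
    - [-0.17,0,-0.22,-0.02,0.05]
    - [-0.17,0,-0.2,-0.02,0.05]

```text
time: 8.12
ee_pos: [0.4907, 0.0371, 0.0455]
eef_rot: [0.993, -0.11, 0.014, 0.041]
ft_force: [2.2, -26.3, 6.6]
width: 0.0506
```

```bash
python3 q.py
```

```text
8.12 w 0.0506 F [  2.23 -26.34   6.58] lane [ 4.5 30. ] z 0.0455 ang -12.52
```

Force jumped to 26 N: the rack is against the stop. I'll back off, then let the arm follow the finger inward.

Call:
carry_out:
  rows:
    - [-0.17,0,0.2,0,0]
    - [-0.17,0,0.2,0,0]
    - [-0.17,0.3,0,0,0]
    - [-0.17,0.3,0,0,0]
    - [-0.17,0.3,0,0,0]
    - [-0.17,0.3,0,0,0]
    - [-0.17,0.3,0,0,0]
    - [-0.17,0,0,0,0]

```text
time: 8.78
ee_pos: [0.5368, 0.0127, 0.0477]
eef_rot: [0.993, -0.112, 0.014, 0.043]
ft_force: [0.0, 0.9, 0.0]
width: 0.0508
```

```bash
python3 - <<'E'
exec(open("q.py").read())
a=camera("wrist")[:300,120:520];b=camera("scene")[150:270,250:450]
cv2.imwrite("pics/c6.png",np.vstack([cv2.resize(a,(440,330)),cv2.resize(b,(440,264),interpolation=3)]))
E
```

```text
8.78 w 0.0508 F [0.02 0.87 0.03] lane [ -9.  -20.3] z 0.0477 ang -12.74
```

View pics/c6.png

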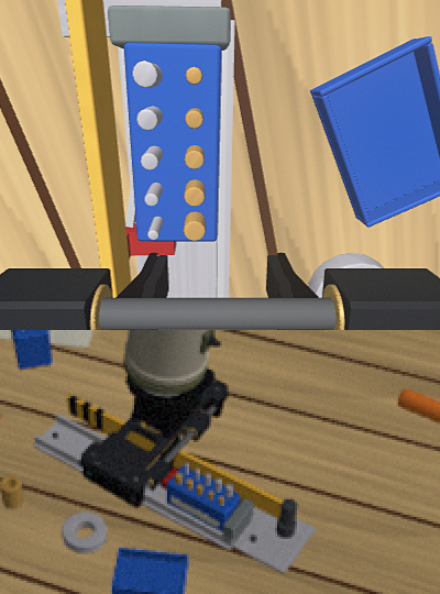

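Gate is shut behind the rack, the rack touches the stop, and no force remains on the fingers. Rising clear.

Call:
carry_out:
  rows:
    - [-0.17,0,0.15,-0.3,0]
    - [-0.17,0,0.1,-0.6,0]
    - [-0.17,0,0.1,-0.8,0]
    - [-0.17,0,0.1,-0.8,0]
    - [-0.17,0,0.1,-0.8,0]
    - [-0.17,0,0,0,0]
    - [-0.17,0,0,0,0]

```text
time: 9.47
ee_pos: [0.5241, 0.0081, 0.153]
eef_rot: [0.993, -0.108, 0.009, 0.043]
ft_force: [0.0, -0.4, 0.6]
width: 0.0506
```

```bash
python3 - <<'E'
exec(open("q.py").read())
a=camera("wrist")[:300,120:520];b=camera("scene")[130:290,180:460]
cv2.imwrite("pics/c7.png",np.vstack([cv2.resize(a,(440,330)),cv2.resize(b,(440,251),interpolation=3)]))
for q,z in(("rack",.004),("blade_tip",.0115),("gate_grip",.037)):
  for r in pinpoint(q,"scene")[:3]: print(q,round(r["conf"],2),tl(ray("scene",r["xy"],z)))
E
```

```text
9.47 w 0.0506 F [ 0.01 -0.44  0.55] lane [-16.4  -8.9] z 0.153 ang -12.36
rack 0.92 [ 61.1 -13.6]
rack 0.88 [-291.9  123.2]
rack 0.83 [-252.2  -71.5]
blade_tip 0.76 [-1.   6.6]
blade_tip 0.52 [-432.3 -218.1]
gate_grip 0.56 [-147.7   20.2]
gate_grip 0.28 [ 65.9 -32.7]
```

View pics/c7.png

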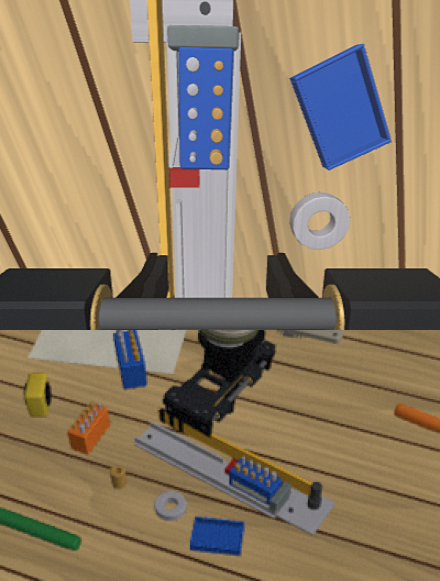

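```bash
python3 -c "
from bench import *
print(close_job())"
```

```text
the job is handed in; nothing more can be done
None
```

I swung the gate open with one fingertip and held it there while the other finger pushed the smaller blue rack past the blade and against the end stop. I then backed off and moved the fingers inward so the gate closed behind the rack, and raised them clear. The job was handed in at about 9.5 s; no verdict was reported.

**Last checks**
- **Rack:** the push force rose to 26 N at the end of the stroke. The last picture shows the rack touching the grey stop and standing square in the lane.
- **Gate:** the last picture shows the arm parallel to the lane and the blade across it behind the rack. I judged it shut from the picture and did not read the angle.
- **Bystanders:** the ones still in view look untouched.

**What was off**
- **Position estimate:** the network's final rack position from the scene camera, lane (61, -14) mm, does not match the wrist picture. I put this down to that camera's bias, as its gate reading was also several millimetres off.
- **Tool tilt:** the tool tilted about 5° under the push.
- **Pusher:** it first sat on the rack's corner and rubbed the wall, so I widened the jaw and moved it towards the centre part-way.

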